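# Border strip from the layout bench to the light box

## Task

The thin glass border strip lies boxed in by the wooden battens on the little layout bench, so it cannot be picked up where it is: press on it lightly from above and slide it lengthwise out of the open end until about 45 mm of it overhangs, then take it by the two long edges of the overhanging end and lift it off. Set it down gently on the light box, lengthwise from the front, without dropping it, and push it home until its far end butts squarely against the aluminium stop bar, about midway along the bar, its near end left standing a little proud of the light box's front edge. Glass breaks: never press it hard or let it fall, do not disturb the foil roll, the jar or the amber offcut nearby, and leave the strip lying flat and released.

Things in the scene. Friction and masses are not known exactly. Their poses are not given: they have to be found in the camera images.
- bench: Fixed layout bench; origin on the table under its middle. Its plywood top, 200 x 170 mm, 18 mm thick, upper face at z = 70 mm, overhangs a narrower base. Its -x axis points roughly at the robot, to the open end: top's edge at x = -100 mm. Dark battens 12 mm wide, 8 mm high form a U: side battens' inner faces at y = +-28 mm (x from -95 to 100 mm), rear batten's at x = 88 mm. May be left or right.
- lightbox: Fixed light box: aluminium body, smooth white top, 170 mm wide (y), 60 mm high; origin on the table under its middle. Its -x axis points roughly at the robot: front edge at x = -74 mm, rear edge at x = 94 mm. An aluminium stop bar (110 mm along y, centred on y = 0, 12 mm thick, 10 mm above the top) has its near face at x = 74 mm.
- strip_mid (a point): Centre (half-way up) of the loose green glass strip, 160 mm long (x), 50 wide (y), 4 thick (z), 60 to 110 g. It starts flat on the bench between the battens (3 mm play each side), its axes along the bench's, its near (-x) end 8 to 22 mm inside the open edge. It slides on bench and light box more easily than under a pressed fingertip. Home, its near end stands 12 mm proud of the light box.
- strip_lip (a point): Middle of the strip's near end (80 mm from its centre along the strip's -x): the end that comes out of the bench's open end and is taken hold of.
- strip_tail (a point): Middle of the strip's far end (80 mm from its centre along the strip's +x): the end that goes against the light box's stop bar.
- foil_roll: Bystander: copper foil roll, ring 40 mm across, 7 mm high, lying on the bench top beside a batten. Origin: centre of its underside.
- flux_jar: Bystander: small glass jar 44 mm across, 55 mm high, on the table. Origin: centre of its underside.
- offcut: Bystander: amber glass offcut 50 x 40 x 4 mm, flat on the table. Origin: centre of its underside.
- bed (a joint): How far (m) the bench's top, with battens and all on it, is pressed down on its soft rubber blocks: 0 at rest, about 1 mm for each 5 N of press beyond the first 1.5 N; it springs back.
Mind the look-alikes: they are no part of the job. There is more than one size of the part that bears strip_mid; the job needs the smallest.

How it is judged:
On the way, in this order (a step that is already met when the one before it is completed fails the run):
1. the strip overhangs the bench's open end by at least 30 mm while still lying flat on the bench (x of strip_lip in the frame of bench below -0.13 m and z of strip_mid in the frame of bench between 0.062 and 0.076 m and angle between strip_mid's own z axis and vertical below 0.05 rad and x of strip_mid in the frame of bench above -0.1 m), for 0.2 s.
2. the strip is lifted clear of the bench (height (world z) of strip_mid above 0.09 m and contact force between strip and bench below 0.01 N and contact force between the fingers and strip above 0.5 N), for 0.2 s.
At the end, for the whole second after the job is handed in: The strip lies flat (within 2 degrees) and at rest on the light box, released, its far end within 5 mm of the stop bar's near face and within 20 mm of the bar's middle, its length square to the bar within 5 degrees (x of strip_tail in the frame of lightbox between 0.069 and 0.077 m and y of strip_tail in the frame of lightbox between -0.02 and 0.02 m and angle between the x axis of strip_mid and the x axis of lightbox, either way round below 0.09 rad and angle between strip_mid's own z axis and vertical below 0.04 rad and z of strip_mid in the frame of lightbox between 0.059 and 0.065 m and linear speed of strip below 0.01 m/s and contact force between the fingers and strip below 0.01 N); the robot touches nothing.
It fails at once if the strip falls off the bench or light box (height (world z) of strip_mid below 0.045 m).
It fails at once if the strip or bench top is pressed hard (top pressed down over 6 mm, some 30 N) (value of joint bed above 0.006 m).
It fails at once if the strip is pressed hard onto the light box or its stop (over 40 N) (contact force between strip and lightbox above 40 N).
It fails at once if the strip is dropped: it falls freely, touched by nothing, faster than 0.5 m/s (a drop of over 13 mm) (contact force between strip and anything else below 0.001 N and linear speed of strip above 0.5 m/s).
It fails at once if a bystander is disturbed (moved over 25 mm) (distance of any of foil_roll, flux_jar, offcut from where it was at the start of the episode above 0.025 m).
It also fails if it takes over 72 s, if anything falls off the work surface, if the arm or the gripper's body presses on something with over 40 N, if the wrist force passes 120 N, or if a joint passes its speed limit or range.

## Robot

A 6-joint arm with a two-finger parallel gripper is mounted at the origin on the work surface. World frame = base frame: x ahead of the robot, y to its left, z up, the work surface at z = 0. Lengths are in m, angles in rad, forces in N, time in s.
With the tool pointing down it reaches from about 0.325 to 0.85 m from the base axis. Payload 15.5 kg.
Tool frame: the origin (TCP) lies on the mounting face of the last link; the fingertips stand 191 mm ahead of it and the grasp point (between the pads) lies manip.grip_point_offset ahead of it (manip.grip_point_offset is the distance from the TCP to the grasp point, in m); y points along the fingers, z is the direction in which the jaws open and shut, and the axes are right-handed (so a half turn about y gives the same grasp; the last joint's range is limited). The gripper opens to 91 mm and grips with 3 to 60 N. Pads are 32 mm wide; open, the fingers measure 118 mm over their backs; the gripper's body (76 mm by 178 mm) begins 60 mm behind the grasp point.
Start: joints at [1.187, 0.494, 1.345, -0, 1.302, -0.096], TCP at [0.178, 0.599, 0.405] pointing down, gripper open.
Joint ranges: [-2.91, 2.91], [-0.82, 2.16], [0.22, 2.67], [-1.22, 4.37], [0.12, 2.79], [-3.08, 3.08]. Speed limits (rad/s): [1.89, 1.89, 2.57, 3.01, 3.01, 3.01].

## Interface

Orientations are given as a unit quaternion [x, y, z, w].
In Python, from cell import manip gives the robot as it stands.
- The arm moves only by the tool drive_tool, never from a script. Its arguments are lists of equal length, an entry for each row: "delta_pos": the shift along the tool's x, y, z in m, a list of three; "yaw": the turn about the tool's y in degrees. A call has 1 to 20 rows; each row is the pose to reach, as a shift and turn from the pose measured when the call began, along the tool's axes at that moment; what a row does not reach only later rows make up. A row lasts 1/12 s, in which the tool goes at most 41.7 mm and 7.16 degrees, less where a joint would pass 70% of its speed; a pose out of reach is approached as far as the arm can. A call with a gripper value outside its range is refused whole. "claw" is the opening, from 0 (shut) to 1 (fully open), set as the call begins (left out, the last holds). The fingers move at their own pace and stop on an object; "grip_force" is the grip in N (left out, the last holds). Time passes only in rows, so rows that repeat a pose let the fingers close. It gives the time, the measured TCP pose, the force and the opening at its end, in the units of the state.
- manip.observe(): the state, without advancing time (a new reading comes with each control period).
- manip.grab_frame(name): name is "scene" or "top" or "wrist"; returns a dict with "image" (420x560x3 uint8, red, green, blue), "fovy" (degrees; the focal length in pixels is half the picture's height over the tangent of half this angle, whatever the lens; pixels are square), "cx", "cy" (the principal point, pixels), "R" (3x3) and "t" (3): a world point X has camera coordinates R X + t. Camera axes: x right, y down, z forward; pixel columns grow to the right and rows downward; lengths in m; the calibration is good to about 2 mm. The wrist camera is an equidistant fisheye: a pixel r from the principal point sees the ray r / f radians off the axis. A picture is of the moment at which its call begins. There is no depth.
- manip.finish_job(): hands the job in, once; it reports no verdict.
The state is a dict: "t": time; "joints": joint angles; "joint_vel": joint speeds; "tau": joint torques, N m; "eef_pos": TCP position; "tool_rot": TCP orientation; "contact_force": force on the tool from outside, world axes, zero at the start; "torque": the same for the moment, N m; "gripper_width": opening from 0.0 (shut) to 1.0 (fully open).
Only numpy, scipy, OpenCV 4.12 (cv2) and the standard library are available. Lean on these libraries where they do the work, as an engineer would, in place of code of your own. Each camera call takes 0.05 s, during which the arm holds its last target.

## Working session

There is one attempt and no reset: what is moved stays moved. The work goes in short steps, Python scripts to look and compute and a tool call to move; the robot and the scene stay as the last step left them, time stands still between calls to the robot, and variables do not carry over. Pictures are saved under pics/ and viewed, and the job is handed in when it is done.

Besides the shell and the picture viewer there is one more tool, called after "Emit:" in YAML: its name, and indented under it one key for each argument. drive_tool: Moves the arm, as the interface text tells. Its arguments: {"type":"object","properties":{"delta_pos":{"type":"array","items":{"type":"array","items":{"type":"number"}}},"yaw":{"type":"array","items":{"type":"number"}},"claw":{"type":"number"},"grip_force":{"type":"number"}},"required":["delta_pos","yaw"]}

```bash
ls; mkdir -p pics
python3 - <<'E'
from cell import manip
import cv2
print(manip.observe()); print(manip.grip_point_offset)
for n in ["scene","top","wrist"]:
    f=manip.grab_frame(n); cv2.imwrite(f"pics/a_{n}.png",f["image"][:,:,::-1])
    print(n,f["fovy"],f["cx"],f["cy"],f["R"],f["t"])
E
```

```text
pics
{'t': 0.0, 'joints': array([ 1.18649664e+00,  4.94185810e-01,  1.34610567e+00, -2.20074473e-05,
        1.30248160e+00, -9.54995855e-02]), 'joint_vel': array([ 0.00147853, -0.00091384, -0.00153774,  0.00056298, -0.00171314,
        0.00147139]), 'tau': array([ 4.43084034e-03, -8.78820348e+01, -3.81866062e+01,  7.09334202e-02,
        5.31543593e-02, -6.86642329e-05]), 'eef_pos': array([0.17795002, 0.59898945, 0.40414512]), 'tool_rot': array([ 0.70015486, -0.10184159,  0.10165784, -0.69934051]), 'contact_force': array([0.16626358, 0.7871479 , 0.23393473]), 'torque': array([ 0.01836107, -0.02347823, -0.02807099]), 'gripper_width': 0.9986730584051665}
0.172
scene 43.326844353721796 289.07964768620025 203.86280289467035 [[-0.17517723  0.98443854  0.01391785]
 [ 0.62688164  0.12242945 -0.76943515]
 [-0.75916556 -0.12606267 -0.63857329]] [ 0.09066667 -0.29139447  1.45147907]
top 53.86810755467957 276.66797488557864 213.19415434742854 [[-0.02168232 -0.99958737 -0.01884038]
 [-0.99850668  0.02259634 -0.04973756]
 [ 0.05014276  0.01773382 -0.99858461]] [0.03995217 0.55377033 0.90956213]
wrist 65.70646984690485 282.2680553771962 208.88904253549973 [[ 0.28466916  0.95862492 -0.00131462]
 [ 0.92522426 -0.27439128  0.26204863]
 [ 0.25084563 -0.07581348 -0.96505377]] [-0.62401978 -0.0291902   0.39107236]
```

View pics/a_scene.png

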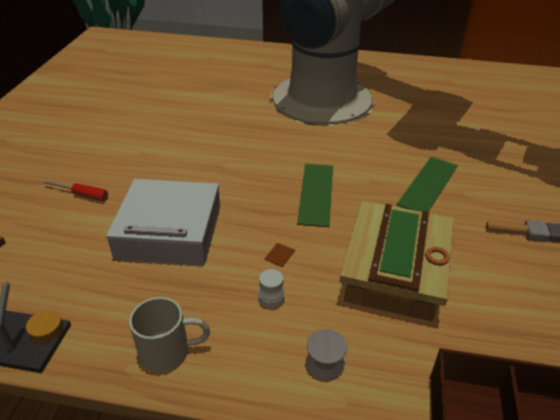

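View pics/a_top.png

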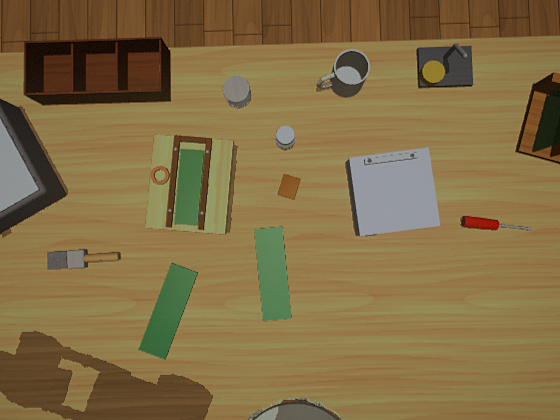

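View pics/a_wrist.png

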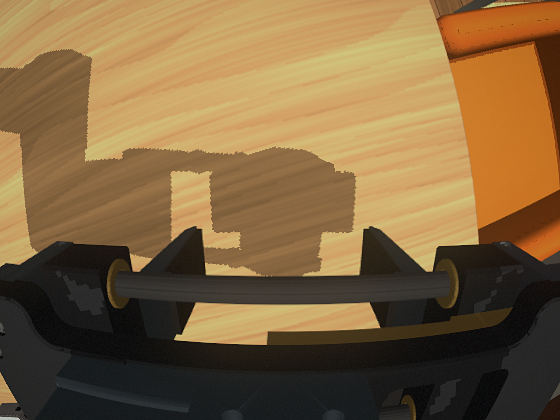

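The scene and top views show three green strips. In the top view one lies in the dark U on the bench at (189,187), one on the table at (272,273) and one on the table at (168,310). The one boxed in by battens on the bench, and also the shortest, is the candidate. The light box is at (393,192) with its bar on the far side (392,158). The foil roll is at (160,175), the amber offcut at (289,187) and the jar at (285,137). Next I'll measure them and take a close crop.

```bash
cat > h.py <<'E'
from cell import manip
import cv2, numpy as np
def ray(f,px):
    px=np.atleast_2d(np.array(px,float)); h=f["image"].shape[0]
    fl=h/2/np.tan(np.radians(f["fovy"]/2))
    d=np.c_[(px[:,0]-f["cx"])/fl,(px[:,1]-f["cy"])/fl,np.ones(len(px))]
    R=np.array(f["R"]);t=np.array(f["t"])
    return -R.T@t, d@R
def plane(f,px,z):
    c,d=ray(f,px); return c+d*((z-c[2])/d[:,2])[:,None]
def proj(f,X):
    X=np.atleast_2d(X); h=f["image"].shape[0]; fl=h/2/np.tan(np.radians(f["fovy"]/2))
    p=X@np.array(f["R"]).T+np.array(f["t"]); return np.c_[f["cx"]+fl*p[:,0]/p[:,2],f["cy"]+fl*p[:,1]/p[:,2]]
def blobs(m,amin=60):
    cs,_=cv2.findContours(m.astype(np.uint8),cv2.RETR_EXTERNAL,cv2.CHAIN_APPROX_NONE)
    return [c for c in cs if cv2.contourArea(c)>amin]
def rectm(f,c,z):
    P=plane(f,c[:,0,:],z)[:,:2]
    r=cv2.minAreaRect((P*1000).astype(np.float32)); return r,cv2.boxPoints(r)
E
python3 - <<'E'
from h import *
f=manip.grab_frame("top"); im=f["image"]
hsv=cv2.cvtColor(im,cv2.COLOR_RGB2HSV)
g=(hsv[...,0]>50)&(hsv[...,0]<85)&(hsv[...,1]>80)&(hsv[...,2]>50)
for c in blobs(g):
    x,y,w,h=cv2.boundingRect(c)
    for z in (0.074,0.004):
        r,b=rectm(f,c,z); print("green",(x,y,w,h),z,np.round(r[0],1),np.round(r[1],1),round(r[2],1))
    r,b=rectm(f,c,0.074)
    if y<200: print(b.round(1).tolist())
for p in [(190,187),(168,310),(390,200),(230,180),(175,200),(392,158)]: print(p,hsv[p[1],p[0]])
cv2.imwrite("pics/b1.png",cv2.resize(im[120:250,135:250,::-1],None,fx=4.5,fy=4.5,interpolation=cv2.INTER_CUBIC))
cv2.imwrite("pics/b2.png",cv2.resize(im[135:245,335:450,::-1],None,fx=4.5,fy=4.5,interpolation=cv2.INTER_CUBIC))
E
```

```text
green (139, 263, 58, 96) 0.074 [354.6 256.7] [ 58.6 189.5] 68.6
green (139, 263, 58, 96) 0.004 [342.1 276.6] [ 63.3 204.9] 68.6
green (255, 227, 36, 94) 0.074 [427.6  38.3] [188.9  57.7] 4.4
green (255, 227, 36, 94) 0.004 [421.1  40.5] [204.3  62.4] 4.4
green (174, 149, 30, 76) 0.074 [612.2 210.6] [ 48.8 157.8] 84.5
green (174, 149, 30, 76) 0.004 [620.6 226.8] [ 52.8 170.6] 84.5
[[531.2999877929688, 194.0], [688.4000244140625, 178.6999969482422], [693.0999755859375, 227.3000030517578], [536.0, 242.5]]
(190, 187) [ 57 102 115]
(168, 310) [ 60 104 113]
(390, 200) [109  17 162]
(230, 180) [ 23 126  75]
(175, 200) [ 26 101 164]
(392, 158) [102   8 156]
```

View pics/b1.png

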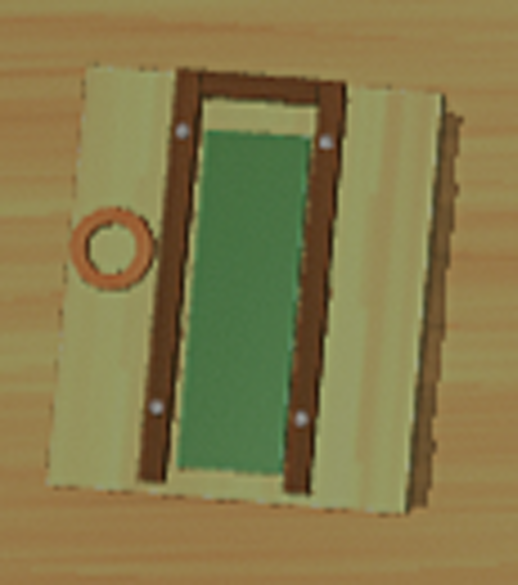

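View pics/b2.png

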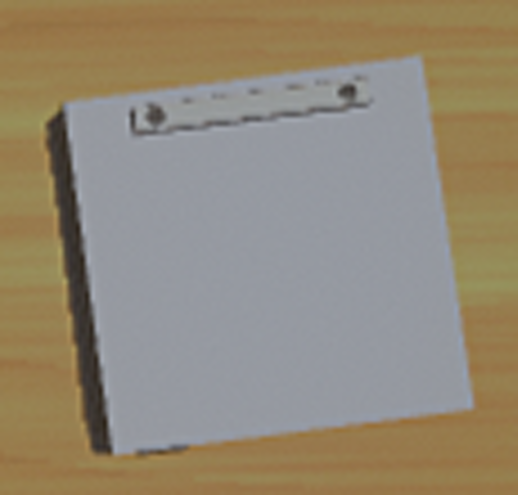

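The close crop shows the chosen strip with its green edges at crop x 180–310 and y 130–470, inside the dark U and near the foil roll at (112,250). It measures about 158 x 49 mm at z = 74 mm. The two strips on the table measure 205 x 63 mm, so they are the look-alikes. Next are the bench and light box frames.

Run:
```python
from h import *
f=manip.grab_frame("top"); im=f["image"]; g=cv2.cvtColor(im,cv2.COLOR_RGB2GRAY)
def un(p,o): return (np.array(p,float)+.5)/4.5-.5+np.array(o)
def fit(model,P):
    # 2D rigid fit via Kabsch
    m=np.array(model,float);a=m.mean(0);b=P.mean(0);H=(m-a).T@(P-b);U,S,Vt=np.linalg.svd(H)
    th=np.arctan2(H[0,1]-H[1,0],H[0,0]+H[1,1]);R=np.array([[np.cos(th),-np.sin(th)],[np.sin(th),np.cos(th)]])
    t=b-R@a; return t,th,R,np.linalg.norm((m@R.T+t)-P,axis=1)
bc=un([(86,66),(443,93),(408,513),(47,486)],(135,120))
P=plane(f,bc,.07)[:,:2]; print("bench corners",P.round(4).tolist(),[np.linalg.norm(P[i]-P[i-1]).round(4) for i in range(4)])
t,th,R,e=fit([(.1,.085),(.1,-.085),(-.1,-.085),(-.1,.085)],P);print("bench",t.round(4),th.round(4),e.round(4))
# strip
hsv=cv2.cvtColor(im,cv2.COLOR_RGB2HSV)
m=(hsv[...,0]>50)&(hsv[...,0]<85)&(hsv[...,1]>80)&(hsv[...,2]>50)
c=[c for c in blobs(m) if cv2.boundingRect(c)[1]<200][0]
r,b=rectm(f,c,.074); s=np.array(r[0])/1000
print("strip in bench",(R.T@(s-t)).round(4))
lc=un([(65,102),(421,56),(472,408),(112,454)],(335,135))
P=plane(f,lc,.06)[:,:2]; print("lb corners",P.round(4).tolist(),[np.linalg.norm(P[i]-P[i-1]).round(4) for i in range(4)])
t,th,R,e=fit([(.094,.085),(.094,-.085),(-.074,-.085),(-.074,.085)],P);print("lb",t.round(4),th.round(4),e.round(4))
bar=un([(132,133),(372,103)],(335,135)); Q=plane(f,bar,.07)[:,:2]; print("bar(top edge z70) in lb",((Q-t)@R).round(4)); Q=plane(f,bar,.06)[:,:2]; print("bar(base) in lb",((Q-t)@R).round(4))
sf=manip.grab_frame("scene"); cv2.imwrite("pics/c1.png",cv2.resize(sf["image"][150:330,90:470,::-1],None,fx=2.1,fy=2.1,interpolation=cv2.INTER_CUBIC))
```

```text
bench corners [[0.726, 0.2851], [0.7087, 0.1159], [0.5113, 0.1355], [0.5276, 0.3048]] [np.float64(0.1995), np.float64(0.1701), np.float64(0.1984), np.float64(0.1701)]
bench [0.6184 0.2103] -0.099 [0.0003 0.0008 0.0008 0.0003]
strip in bench [-0.0062 -0.0003]
lb corners [[0.668, -0.13], [0.6857, -0.2983], [0.519, -0.3153], [0.5011, -0.1469]] [np.float64(0.1677), np.float64(0.1692), np.float64(0.1676), np.float64(0.1694)]
lb [ 0.5835 -0.2236] 0.1033 [0.0006 0.0003 0.0006 0.0002]
bar(top edge z70) in lb [[ 0.0736  0.0572]
 [ 0.0733 -0.0553]]
bar(base) in lb [[ 0.075   0.0551]
 [ 0.0747 -0.0588]]
```

View pics/c1.png

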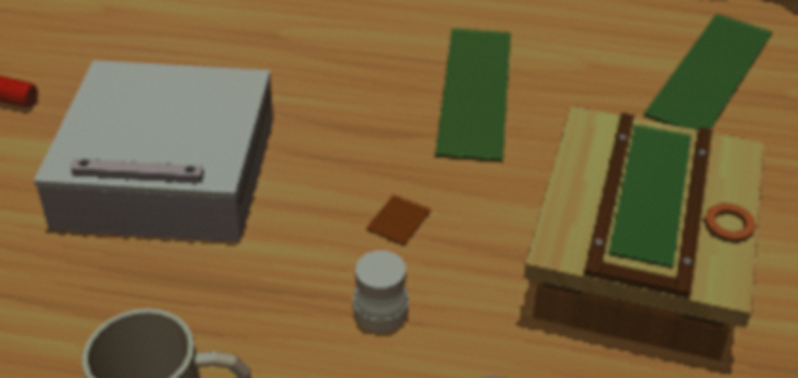

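Both frames fit their known sizes to within 1 mm. The bench is at (0.6184, 0.2103) with yaw −0.099, and the light box at (0.5835, −0.2236) with yaw +0.103. The strip's lip is about 14 mm inside the open edge, which agrees with the 8–22 mm given. Next is a helper that turns a target into tool deltas.

```bash
cat >> h.py <<'E'
from scipy.spatial.transform import Rotation as Ro
B=(np.array([.6184,.2103]),-.099); L=(np.array([.5835,-.2236]),.1033)
def fr(F,p):
    c,s=np.cos(F[1]),np.sin(F[1]); return F[0]+np.array([[c,-s],[s,c]])@np.array(p)
def inv(F,w):
    c,s=np.cos(F[1]),np.sin(F[1]); return np.array([[c,s],[-s,c]])@(np.array(w)[:2]-F[0])
def need(xy,ztip,ang):
    "deltas for fingertip at xy, tip height, tool x axis at world angle ang"
    o=manip.observe(); M=Ro.from_quat(o["tool_rot"]).as_matrix()
    tgt=np.array([xy[0],xy[1],ztip+.191]); d=M.T@(tgt-o["eef_pos"])
    a=np.arctan2(M[1,0],M[0,0]); dy=-np.degrees((ang-a+np.pi)%(2*np.pi)-np.pi)
    print("t",o["t"],"delta",d.round(4),"yaw",dy.round(2),"F",o["contact_force"].round(2),"tipz",(o["eef_pos"][2]-.191).round(4),"w",round(o["gripper_width"],3),"tilt",M[:,1].round(4))
E
python3 - <<'E'
from h import *
p=fr(B,(.012,0)); print(p); need(p,.15,B[1])
E
```

```text
[0.63034124 0.20911394]
t 0.3 delta [ 0.5447  0.0636 -0.245 ] yaw -10.87 F [ 0.12 -0.53 -1.17] tipz 0.2135 w 1.001 tilt [-2.e-04 -3.e-04 -1.e+00]
```

Emit:
drive_tool:
  delta_pos:
    - [0.545, 0, -0.245]
    - [0.545, 0, -0.245]
    - [0.545, 0, -0.245]
    - [0.545, 0, -0.245]
    - [0.545, 0, -0.245]
    - [0.545, 0, -0.245]
    - [0.545, 0, -0.245]
    - [0.545, 0, -0.245]
    - [0.545, 0, -0.245]
    - [0.545, 0, -0.245]
    - [0.545, 0, -0.245]
    - [0.545, 0, -0.245]
    - [0.545, 0, -0.245]
    - [0.545, 0, -0.245]
    - [0.545, 0, -0.245]
    - [0.545, 0.03, -0.245]
    - [0.545, 0.06, -0.245]
    - [0.545, 0.063, -0.245]
    - [0.545, 0.063, -0.245]
    - [0.545, 0.063, -0.245]
  yaw: [-10.9, -10.9, -10.9, -10.9, -10.9, -10.9, -10.9, -10.9, -10.9, -10.9, -10.9, -10.9, -10.9, -10.9, -10.9, -10.9, -10.9, -10.9, -10.9, -10.9]
  claw: 0
  grip_force: 20

```text
t: 1.97
eef_pos: [0.6308, 0.2094, 0.3428]
tool_rot: [0.706, -0.034, 0.035, -0.706]
contact_force: [0.6, 0.3, -0.2]
gripper_width: 0.006
```

Run:
```python
from h import *
p=fr(B,(.012,0)); need(p,.078,B[1])
for n in ("wrist","scene"):
    f=manip.grab_frame(n); im=f["image"][:,:,::-1]
    cv2.imwrite(f"pics/d_{n}.png",im if n=="wrist" else cv2.resize(im[120:330,300:500],None,fx=2.8,fy=2.8,interpolation=cv2.INTER_CUBIC))
```

```text
t 1.9667 delta [-0.0004  0.0738 -0.0003] yaw 0.05 F [ 0.6   0.33 -0.19] tipz 0.1518 w 0.006 tilt [ 7.e-04 -2.e-04 -1.e+00]
```

View pics/d_wrist.png

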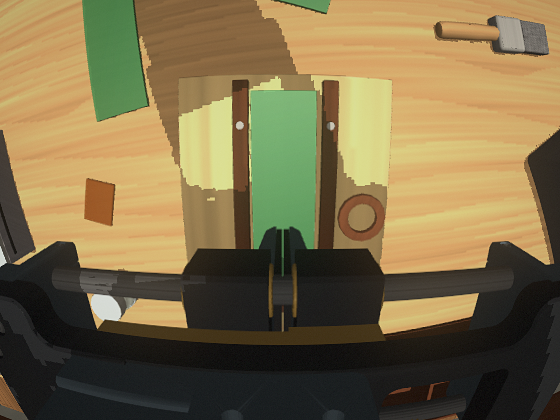

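View pics/d_scene.png

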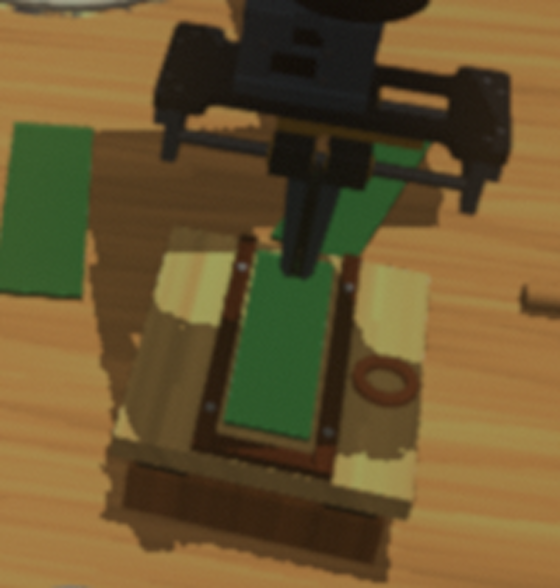

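The wrist view shows the closed fingertips at (282,232), centred over the green strip (x 250–317) between the battens. The foil roll at (362,217) is well clear, so I'll descend.

Emit:
drive_tool:
  delta_pos:
    - [0, 0.03, 0]
    - [0, 0.055, 0]
    - [0, 0.068, 0]
    - [0, 0.072, 0]
    - [0, 0.073, 0]
    - [0, 0.073, 0]
    - [0, 0.073, 0]
  yaw: [0, 0, 0, 0, 0, 0, 0]

```text
t: 2.65
eef_pos: [0.6316, 0.2097, 0.2723]
tool_rot: [-0.706, 0.033, -0.036, 0.707]
contact_force: [0.1, -0.1, 0.3]
gripper_width: 0.01
```

Emit:
drive_tool:
  delta_pos:
    - [0, 0.001, 0]
    - [0, 0.003, 0]
    - [0, 0.004, 0]
    - [0, 0.005, 0]
    - [0, 0.005, 0]
    - [0, 0.005, 0]
  yaw: [0, 0, 0, 0, 0, 0]

```text
t: 3.15
eef_pos: [0.6316, 0.2097, 0.2672]
tool_rot: [-0.706, 0.033, -0.036, 0.707]
contact_force: [0.9, -0.2, -0.1]
gripper_width: 0.008
```

Emit:
drive_tool:
  delta_pos:
    - [0, 0.001, 0]
    - [0, 0.002, 0]
    - [0, 0.003, 0]
    - [0, 0.003, 0]
    - [0, 0.003, 0]
  yaw: [0, 0, 0, 0, 0]

```text
t: 3.57
eef_pos: [0.6316, 0.2097, 0.2643]
tool_rot: [-0.706, 0.033, -0.036, 0.707]
contact_force: [-1.7, -1.1, 3.6]
gripper_width: 0.005
```

Emit:
drive_tool:
  delta_pos:
    - [0, 0.0005, 0]
    - [0, 0.001, 0]
    - [0, 0.001, 0]
    - [0, 0.001, 0]
  yaw: [0, 0, 0, 0]

```text
t: 3.9
eef_pos: [0.6316, 0.2097, 0.2637]
tool_rot: [-0.706, 0.033, -0.036, 0.707]
contact_force: [-2.4, -0.6, 7.1]
gripper_width: 0.007
```

Emit:
drive_tool:
  delta_pos:
    - [-0.002, 0, 0]
    - [-0.005, 0, 0]
    - [-0.009, 0, 0]
    - [-0.012, 0, 0]
    - [-0.015, 0, 0]
    - [-0.015, 0, 0]
    - [-0.015, 0, 0]
  yaw: [0, 0, 0, 0, 0, 0, 0]

```text
t: 4.48
eef_pos: [0.6167, 0.2113, 0.2639]
tool_rot: [-0.706, 0.033, -0.036, 0.707]
contact_force: [-1.4, -0.0, 4.5]
gripper_width: 0.006
```

```bash
cat >> h.py <<'E'
def strip(z=.074,F=B,save=None):
    f=manip.grab_frame("top"); im=f["image"]; hsv=cv2.cvtColor(im,cv2.COLOR_RGB2HSV)
    m=(hsv[...,0]>45)&(hsv[...,0]<85)&(hsv[...,1]>80)&(hsv[...,2]>30)
    if save: cv2.imwrite(save,im[:,:,::-1])
    for c in blobs(m):
        r,b=rectm(f,c,z); i=np.array([inv(F,q/1000) for q in b])
        print("green",cv2.boundingRect(c),np.round(r[1],1),"corners in frame",(i*1000).round(1).tolist())
E
python3 - <<'E'
from h import *
need(fr(B,(.012,0)),.0735,B[1])
strip(save="pics/e.png")
f=manip.grab_frame("wrist"); cv2.imwrite("pics/e_w.png",f["image"][:,:,::-1])
E
```

```text
t 4.4833 delta [ 0.0138 -0.0005 -0.0009] yaw 0.07 F [-1.36 -0.04  4.53] tipz 0.0729 w 0.006 tilt [ 0.0055  0.0011 -1.    ]
green (255, 228, 36, 93) [189.7  58.9] corners in frame [[-271.5, -177.3], [-261.1, -235.2], [-74.3, -201.9], [-84.7, -144.0]]
green (188, 197, 12, 35) [23.2 71.5] corners in frame [[-97.9, -30.2], [-26.7, -24.0], [-28.7, -0.9], [-100.0, -7.1]]
```

View pics/e_w.png

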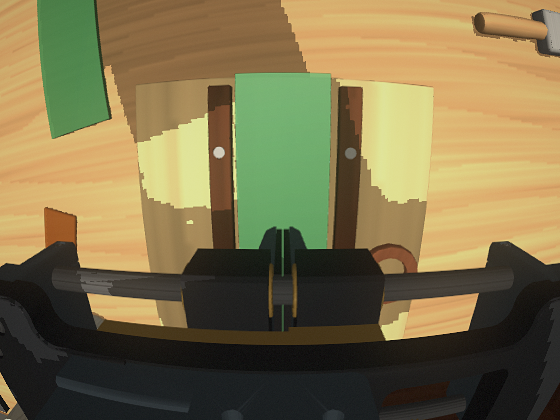

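The strip slid with the fingers. In the wrist view its lip is now just past the bench edge (row 72 against row 80). I'll continue 46 mm with a little more press.

Emit:
drive_tool:
  delta_pos:
    - [-0.001, 0.0005, 0]
    - [-0.004, 0.0005, 0]
    - [-0.008, 0.0005, 0]
    - [-0.012, 0.0005, 0]
    - [-0.016, 0.0005, 0]
    - [-0.02, 0.0005, 0]
    - [-0.023, 0.0005, 0]
    - [-0.025, 0.0005, 0]
    - [-0.025, 0.0005, 0]
  yaw: [0, 0, 0, 0, 0, 0, 0, 0, 0]

```text
t: 5.33
eef_pos: [0.592, 0.2139, 0.2638]
tool_rot: [-0.706, 0.032, -0.037, 0.707]
contact_force: [-0.7, 1.2, 6.5]
gripper_width: 0.005
```

Emit:
drive_tool:
  delta_pos:
    - [-0.001, 0.0003, 0]
    - [-0.004, 0.0003, 0]
    - [-0.008, 0.0003, 0]
    - [-0.012, 0.0003, 0]
    - [-0.016, 0.0003, 0]
    - [-0.019, 0.0003, 0]
    - [-0.021, 0.0003, 0]
    - [-0.021, 0.0003, 0]
  yaw: [0, 0, 0, 0, 0, 0, 0, 0]

```text
t: 6.0
eef_pos: [0.5712, 0.2161, 0.2638]
tool_rot: [-0.705, 0.032, -0.037, 0.707]
contact_force: [-0.9, 0.7, 6.5]
gripper_width: 0.007
```

Run:
```python
from h import *
need(fr(B,(.012,0)),.0735,B[1])
strip(save="pics/e2.png")
f=manip.grab_frame("wrist"); cv2.imwrite("pics/e2_w.png",f["image"][:,:,::-1])
```

```text
t 6.0 delta [ 0.0595 -0.0002 -0.0011] yaw 0.07 F [-0.88  0.67  6.5 ] tipz 0.0728 w 0.007 tilt [ 0.0083  0.0018 -1.    ]
green (255, 228, 36, 93) [189.7  58.9] corners in frame [[-271.5, -177.3], [-261.1, -235.2], [-74.3, -201.9], [-84.7, -144.0]]
green (183, 221, 15, 33) [29.5 66.8] corners in frame [[-144.1, -29.5], [-77.4, -24.2], [-79.8, 5.2], [-146.4, -0.1]]
```

View pics/e2_w.png

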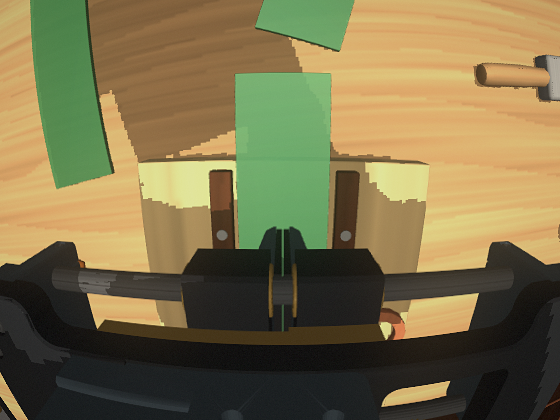

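View pics/e2.png

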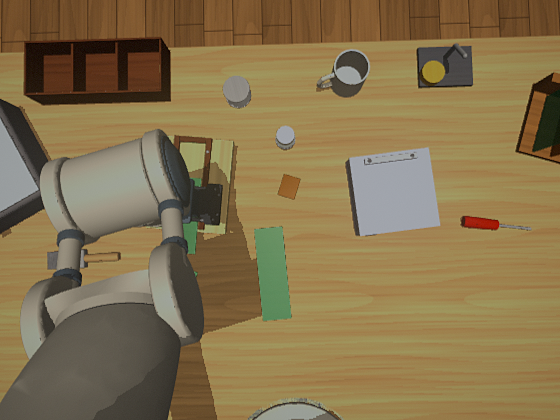

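The top view puts the lip at bench x ≈ −0.146, a 46 mm overhang, and the wrist view shows it straight between the battens. Next I'll lift off and open the gripper.

Emit:
drive_tool:
  delta_pos:
    - [0, -0.003, 0]
    - [0, -0.02, 0]
    - [0, -0.05, 0]
    - [0, -0.06, 0]
    - [0, -0.06, 0]
    - [0, -0.06, 0]
  yaw: [0, 0, 0, 0, 0, 0]

```text
t: 6.6
eef_pos: [0.5708, 0.2159, 0.3241]
tool_rot: [-0.705, 0.031, -0.038, 0.707]
contact_force: [0.0, -0.3, -0.6]
gripper_width: 0.004
```

Run:
```python
from h import *
print(fr(B,(-.124,0)))
need(fr(B,(-.124,0)),.055,B[1])
f=manip.grab_frame("wrist"); cv2.imwrite("pics/f_w.png",f["image"][:,:,::-1])
sf=manip.grab_frame("scene"); cv2.imwrite("pics/f_s.png",cv2.resize(sf["image"][100:330,300:500,::-1],None,fx=2.6,fy=2.6,interpolation=cv2.INTER_CUBIC))
```

```text
[0.49500717 0.22255596]
t 6.6 delta [-0.0768  0.0774 -0.0011] yaw 0.07 F [ 0.01 -0.31 -0.59] tipz 0.1331 w 0.004 tilt [ 0.009   0.0022 -1.    ]
```

View pics/f_w.png

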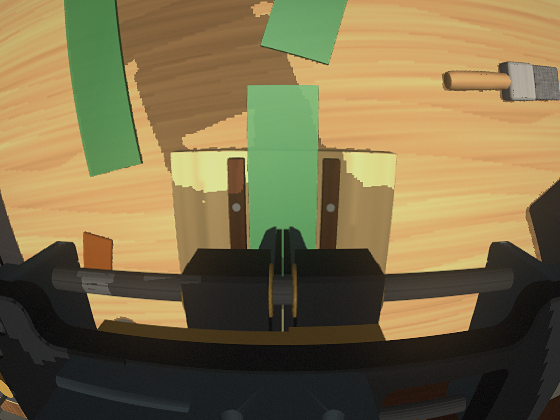

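View pics/f_s.png

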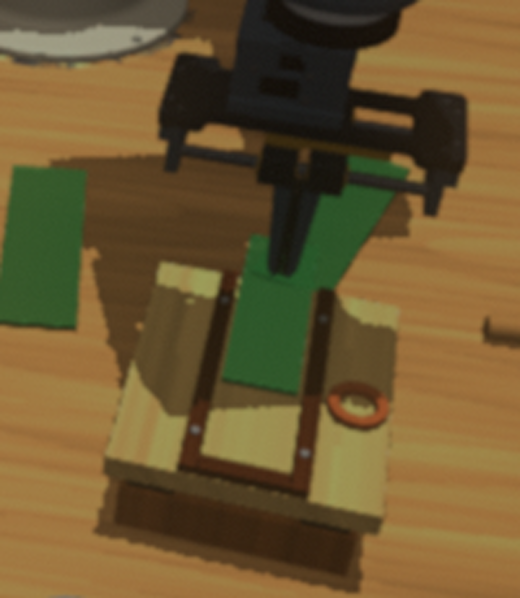

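The scene view shows the strip standing out of the open end, with the roll undisturbed. I'll move back over the overhang, opening the gripper on the way, and then go down.

Emit:
drive_tool:
  delta_pos:
    - [-0.02, 0, -0.001]
    - [-0.05, 0, -0.001]
    - [-0.07, 0, -0.001]
    - [-0.078, 0, -0.001]
    - [-0.078, 0, -0.001]
    - [-0.078, 0, -0.001]
    - [-0.078, 0, -0.001]
    - [-0.078, 0, -0.001]
    - [-0.078, 0, -0.001]
    - [-0.078, 0, -0.001]
  yaw: [0, 0, 0, 0, 0, 0, 0, 0, 0, 0]
  claw: 1

```text
t: 7.53
eef_pos: [0.4933, 0.2224, 0.3222]
tool_rot: [-0.706, 0.032, -0.037, 0.707]
contact_force: [1.0, -0.3, 0.5]
gripper_width: 0.704
```

Run:
```python
from h import *
need(fr(B,(-.124,0)),.055,B[1])
strip(save="pics/g.png")
f=manip.grab_frame("wrist"); cv2.imwrite("pics/g_w.png",f["image"][:,:,::-1])
```

```text
t 7.5333 delta [0.0012 0.0762 0.0002] yaw 0.05 F [ 0.98 -0.32  0.49] tipz 0.1312 w 0.704 tilt [ 0.0068  0.0015 -1.    ]
green (165, 266, 33, 72) [ 53.7 143. ] corners in frame [[-321.2, 4.9], [-183.5, -34.1], [-168.9, 17.5], [-306.5, 56.5]]
green (255, 228, 36, 93) [189.8  58.8] corners in frame [[-271.5, -177.2], [-261.3, -235.1], [-74.4, -202.4], [-84.5, -144.5]]
green (174, 177, 27, 50) [ 49.9 103. ] corners in frame [[-90.0, -24.8], [13.0, -24.1], [12.7, 25.8], [-90.3, 25.1]]
```

View pics/g_w.png

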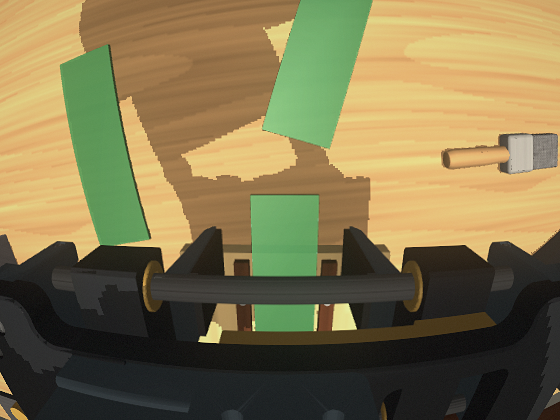

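The strip's tail is at bench x +12.9 mm, so the lip is at −147 mm. The fingers straddle it evenly: the strip spans x 251–318 and the tips are at 222 and 347. I'll descend and grip.

Emit:
drive_tool:
  delta_pos:
    - [0.001, 0.01, 0]
    - [0.001, 0.03, 0]
    - [0.001, 0.05, 0]
    - [0.001, 0.065, 0]
    - [0.001, 0.073, 0]
    - [0.001, 0.076, 0]
    - [0.001, 0.076, 0]
    - [0.001, 0.076, 0]
  yaw: [0, 0, 0, 0, 0, 0, 0, 0]
  claw: 1

```text
t: 8.3
eef_pos: [0.4947, 0.2225, 0.2466]
tool_rot: [-0.706, 0.032, -0.037, 0.707]
contact_force: [0.1, -0.7, 0.4]
gripper_width: 1.001
```

Run:
```python
from h import *
need(fr(B,(-.124,0)),.055,B[1])
sf=manip.grab_frame("scene"); cv2.imwrite("pics/h_s.png",cv2.resize(sf["image"][100:330,300:500,::-1],None,fx=2.6,fy=2.6,interpolation=cv2.INTER_CUBIC))
```

```text
t 8.3 delta [0.0003 0.0006 0.0001] yaw 0.06 F [ 0.09 -0.68  0.37] tipz 0.0556 w 1.001 tilt [ 0.0071  0.0017 -1.    ]
```

View pics/h_s.png

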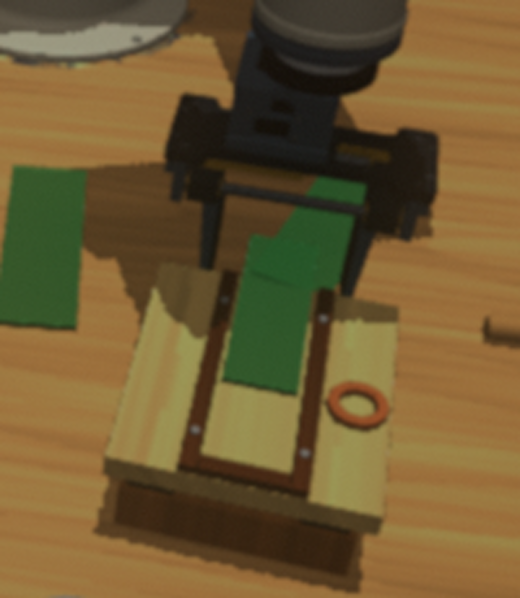

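Emit:
drive_tool:
  delta_pos:
    - [0, 0, 0]
    - [0, 0, 0]
    - [0, 0, 0]
    - [0, 0, 0]
    - [0, 0, 0]
    - [0, 0, 0]
    - [0, 0, 0]
    - [0, 0, 0]
    - [0, 0, 0]
    - [0, 0, 0]
    - [0, 0, 0]
    - [0, 0, 0]
  yaw: [0, 0, 0, 0, 0, 0, 0, 0, 0, 0, 0, 0]
  claw: 0.4
  grip_force: 30

```text
t: 9.35
eef_pos: [0.4948, 0.2225, 0.2469]
tool_rot: [-0.705, 0.032, -0.037, 0.707]
contact_force: [-0.4, -0.2, -0.0]
gripper_width: 0.538
```

Emit:
drive_tool:
  delta_pos:
    - [0, -0.001, 0]
    - [0, -0.004, 0]
    - [0, -0.008, 0]
    - [0, -0.012, 0]
    - [0, -0.016, 0]
    - [0, -0.02, 0]
    - [0, -0.023, 0]
    - [0, -0.025, 0]
    - [0, -0.025, 0]
    - [0, -0.025, 0]
  yaw: [0, 0, 0, 0, 0, 0, 0, 0, 0, 0]

```text
t: 10.18
eef_pos: [0.4946, 0.2225, 0.272]
tool_rot: [-0.705, 0.032, -0.037, 0.707]
contact_force: [0.0, -0.6, -1.8]
gripper_width: 0.544
```

Run:
```python
from h import *
need(fr(B,(-.124,0)),.055,B[1])
f=manip.grab_frame("wrist"); cv2.imwrite("pics/i_w.png",f["image"][:,:,::-1])
sf=manip.grab_frame("scene"); cv2.imwrite("pics/i_s.png",cv2.resize(sf["image"][100:330,300:500,::-1],None,fx=2.6,fy=2.6,interpolation=cv2.INTER_CUBIC))
```

```text
t 10.1833 delta [0.0002 0.026  0.0001] yaw 0.06 F [ 0.03 -0.63 -1.81] tipz 0.081 w 0.544 tilt [ 0.0078  0.0019 -1.    ]
```

View pics/i_s.png

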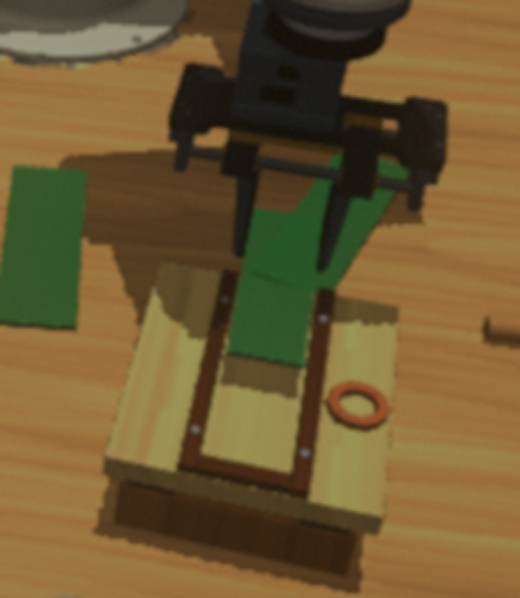

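View pics/i_w.png

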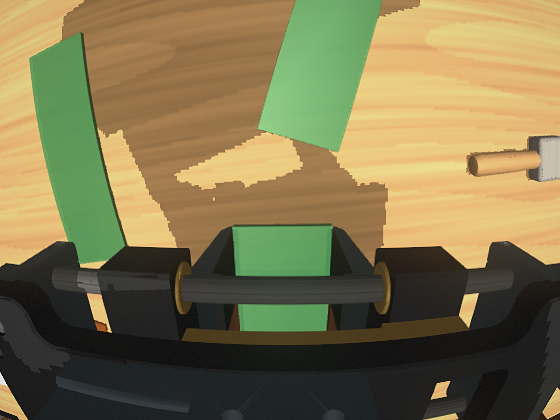

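The scene view shows the strip's tail risen off the bench, with its shadow separated, and held nearly level. The gripper opening of 0.544 matches the 50 mm width. I'll lift higher.

Emit:
drive_tool:
  delta_pos:
    - [0, -0.002, 0]
    - [0, -0.008, 0]
    - [0, -0.018, 0]
    - [0, -0.028, 0]
    - [0, -0.038, 0]
    - [0, -0.046, 0]
    - [0, -0.05, 0]
    - [0, -0.05, 0]
    - [0, -0.05, 0]
  yaw: [0, 0, 0, 0, 0, 0, 0, 0, 0]

```text
t: 11.03
eef_pos: [0.4941, 0.2223, 0.3219]
tool_rot: [-0.705, 0.032, -0.037, 0.707]
contact_force: [0.1, -0.6, -0.4]
gripper_width: 0.541
```

Run:
```python
from h import *
print(fr(L,(-.097,0)))
need(fr(L,(-.097,0)),.13,L[1])
strip(z=.145,save="pics/j.png")
```

```text
[ 0.48701708 -0.23360229]
t 11.0333 delta [ 0.0375  0.     -0.4544] yaw -11.53 F [ 0.1  -0.58 -0.42] tipz 0.1309 w 0.541 tilt [ 0.0078  0.0019 -1.    ]
green (165, 268, 33, 70) [ 49.3 130.1] corners in frame [[-301.5, -12.9], [-176.3, -48.4], [-162.8, -1.0], [-288.1, 34.5]]
green (255, 228, 36, 93) [174.3  53.9] corners in frame [[-257.0, -180.0], [-247.7, -233.0], [-76.0, -202.9], [-85.3, -149.8]]
green (165, 172, 29, 52) [49.9 98.6] corners in frame [[-85.2, -25.1], [13.4, -23.7], [12.7, 26.1], [-85.9, 24.8]]
```

Emit:
drive_tool:
  delta_pos:
    - [0.001, 0, -0.005]
    - [0.002, 0, -0.017]
    - [0.003, 0, -0.035]
    - [0.005, 0, -0.06]
    - [0.007, 0, -0.088]
    - [0.01, 0, -0.117]
    - [0.012, 0, -0.146]
    - [0.015, 0, -0.175]
    - [0.017, 0, -0.204]
    - [0.02, 0, -0.233]
    - [0.022, 0, -0.262]
    - [0.025, 0, -0.291]
    - [0.027, 0, -0.32]
    - [0.03, 0, -0.349]
    - [0.032, 0, -0.378]
    - [0.034, 0, -0.405]
    - [0.036, 0, -0.428]
    - [0.037, 0, -0.443]
    - [0.038, 0, -0.451]
    - [0.038, 0, -0.454]
  yaw: [0, -0.5, -1, -1.5, -2.2, -3, -3.7, -4.4, -5.2, -6, -6.7, -7.5, -8.2, -9, -9.7, -10.3, -11, -11.3, -11.5, -11.5]

```text
t: 12.75
eef_pos: [0.4872, -0.2344, 0.3203]
tool_rot: [-0.706, -0.038, 0.033, 0.707]
contact_force: [0.4, 1.2, -1.1]
gripper_width: 0.544
```

Emit:
drive_tool:
  delta_pos:
    - [0, 0, 0]
    - [0, 0, 0]
    - [0, 0, 0]
  yaw: [0, 0, 0]

```text
t: 13.0
eef_pos: [0.4872, -0.2335, 0.3202]
tool_rot: [-0.705, -0.038, 0.034, 0.707]
contact_force: [-0.2, 0.3, -1.2]
gripper_width: 0.539
```

Run:
```python
from h import *
need(fr(L,(-.097,0)),.07,L[1])
strip(z=.145,F=L,save="pics/k.png")
sf=manip.grab_frame("scene"); cv2.imwrite("pics/k_s.png",cv2.resize(sf["image"][80:290,60:330,::-1],None,fx=2.6,fy=2.6,interpolation=cv2.INTER_CUBIC))
```

```text
t 13.0 delta [-0.0006  0.0592 -0.0002] yaw -0.07 F [-0.18  0.33 -1.19] tipz 0.1292 w 0.539 tilt [ 0.0063  0.0023 -1.    ]
green (139, 263, 59, 97) [ 54.2 174.5] corners in frame [[-257.9, 496.4], [-102.9, 416.0], [-78.0, 464.2], [-232.9, 544.5]]
green (413, 234, 8, 20) [37.2  9.6] corners in frame [[-118.8, 0.3], [-118.5, -9.3], [-81.4, -8.4], [-81.6, 1.2]]
green (255, 228, 36, 93) [173.8  54. ] corners in frame [[-208.0, 303.3], [-209.4, 249.3], [-35.7, 244.8], [-34.3, 298.8]]
green (391, 170, 34, 55) [103.7  49.3] corners in frame [[-63.9, 24.0], [-63.4, -25.3], [40.3, -24.3], [39.8, 25.0]]
```

View pics/k.png

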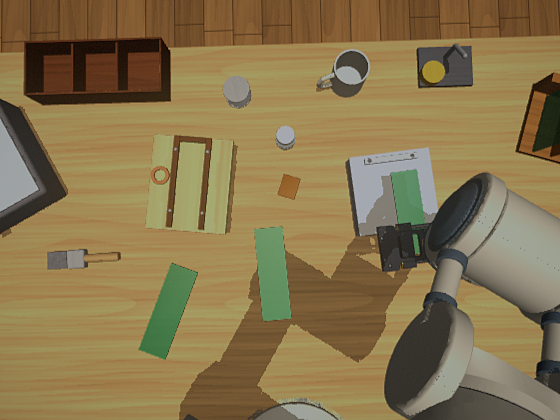

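View pics/k_s.png

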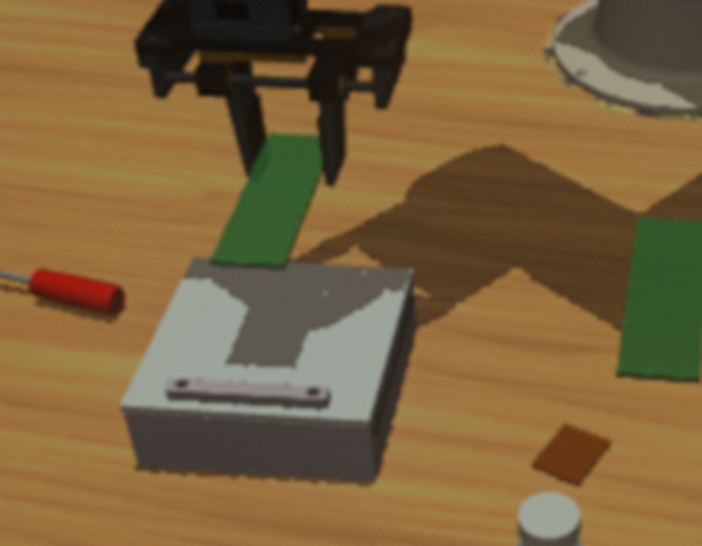

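The top view shows the held strip over the light box. Its tail is at lb x +40 mm, it is centred within 0.5 mm in y, and it is square to within about 0.5°. The pads are in front of the front edge. The offcut and jar are untouched. I'll lower it.

Emit:
drive_tool:
  delta_pos:
    - [0, 0.005, 0]
    - [0, 0.018, 0]
    - [0, 0.034, 0]
    - [0, 0.05, 0]
    - [0, 0.062, 0]
    - [0, 0.068, 0]
    - [0, 0.07, 0]
    - [0, 0.07, 0]
    - [0, 0.07, 0]
  yaw: [0, 0, 0, 0, 0, 0, 0, 0, 0]

```text
t: 13.85
eef_pos: [0.488, -0.2335, 0.2508]
tool_rot: [-0.706, -0.039, 0.034, 0.707]
contact_force: [0.2, 0.8, -1.2]
gripper_width: 0.544
```

Run:
```python
from h import *
need(fr(L,(-.097,0)),.0455,L[1])
strip(z=.075,F=L)
sf=manip.grab_frame("scene"); cv2.imwrite("pics/l_s.png",cv2.resize(sf["image"][100:290,90:290,::-1],None,fx=3,fy=3,interpolation=cv2.INTER_CUBIC))
```

```text
t 13.85 delta [-0.0011  0.0143 -0.0001] yaw -0.04 F [ 0.21  0.76 -1.21] tipz 0.0598 w 0.544 tilt [ 0.0071  0.0017 -1.    ]
green (139, 263, 58, 97) [ 58.6 190. ] corners in frame [[-276.2, 518.9], [-107.5, 431.5], [-80.6, 483.5], [-249.3, 570.9]]
green (401, 233, 7, 19) [37.8  9.4] corners in frame [[-117.4, 2.9], [-117.5, -6.5], [-79.7, -6.8], [-79.6, 2.6]]
green (255, 228, 36, 90) [182.4  58.8] corners in frame [[-215.2, 308.6], [-216.7, 249.8], [-34.4, 245.1], [-32.9, 303.9]]
green (383, 175, 31, 50) [103.5  49. ] corners in frame [[-62.9, 23.4], [-62.4, -25.6], [41.1, -24.6], [40.6, 24.4]]
```

View pics/l_s.png

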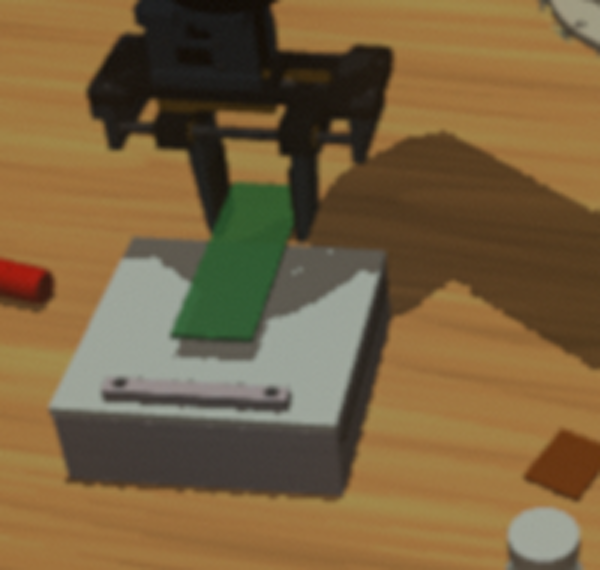

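It is about 14 mm above the white top, with the shadow still offset. I'll creep down.

Emit:
drive_tool:
  delta_pos:
    - [-0.001, 0.002, 0]
    - [-0.001, 0.005, 0]
    - [-0.001, 0.008, 0]
    - [-0.001, 0.01, 0]
    - [-0.001, 0.011, 0]
    - [-0.001, 0.0115, 0]
    - [-0.001, 0.0115, 0]
  yaw: [0, 0, 0, 0, 0, 0, 0]

```text
t: 14.53
eef_pos: [0.487, -0.2336, 0.2394]
tool_rot: [-0.706, -0.039, 0.034, 0.707]
contact_force: [0.6, 0.0, -0.5]
gripper_width: 0.546
```

Emit:
drive_tool:
  delta_pos:
    - [0, 0.0005, 0]
    - [0, 0.001, 0]
    - [0, 0.0015, 0]
    - [0, 0.0015, 0]
    - [0, 0.0015, 0]
  yaw: [0, 0, 0, 0, 0]

```text
t: 14.95
eef_pos: [0.4871, -0.2336, 0.2378]
tool_rot: [-0.706, -0.039, 0.034, 0.707]
contact_force: [1.0, -0.7, -0.7]
gripper_width: 0.544
```

Emit:
drive_tool:
  delta_pos:
    - [0, 0.0005, 0]
    - [0, 0.001, 0]
    - [0, 0.0015, 0]
    - [0, 0.0015, 0]
    - [0, 0.0015, 0]
  yaw: [0, 0, 0, 0, 0]

```text
t: 15.37
eef_pos: [0.4871, -0.2336, 0.2367]
tool_rot: [-0.706, -0.039, 0.034, 0.707]
contact_force: [-1.6, 0.5, 6.6]
gripper_width: 0.541
```

Run:
```python
from h import *
need(fr(L,(-.097,0)),.0455,L[1])
strip(z=.064,F=L)
sf=manip.grab_frame("scene"); cv2.imwrite("pics/m_s.png",cv2.resize(sf["image"][130:270,100:250,::-1],None,fx=4,fy=4,interpolation=cv2.INTER_CUBIC))
```

```text
t 15.3667 delta [-0.0001  0.0002  0.    ] yaw -0.04 F [-1.58  0.52  6.61] tipz 0.0457 w 0.541 tilt [ 0.0076  0.0014 -1.    ]
green (139, 263, 59, 97) [ 59.4 192.4] corners in frame [[-279.1, 522.4], [-108.3, 433.9], [-80.9, 486.6], [-251.8, 575.1]]
green (255, 229, 33, 81) [168.3  59.2] corners in frame [[-201.0, 309.1], [-203.0, 249.9], [-34.8, 244.4], [-32.9, 303.6]]
green (382, 176, 29, 50) [103.   48.6] corners in frame [[-63.5, 23.8], [-63.2, -24.8], [39.9, -24.2], [39.6, 24.4]]
```

View pics/m_s.png

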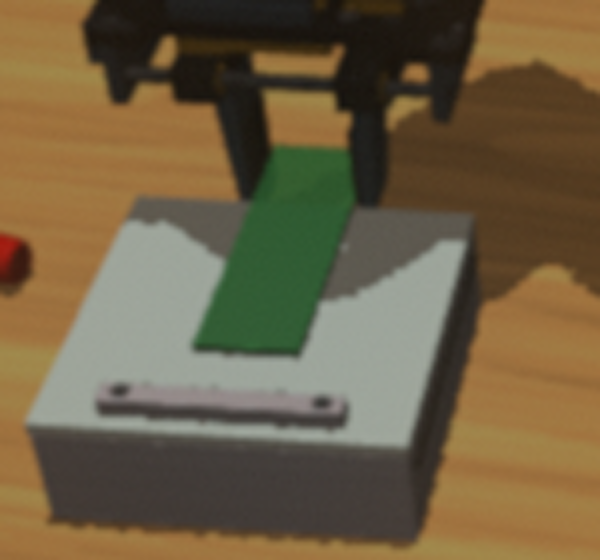

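The force rose to +6.6 N at a tip height of 45.7 mm, as predicted, and the shadow under the tail is gone. The strip is down, with its tail at lb x ≈ 40 mm. I'll release it.

Emit:
drive_tool:
  delta_pos:
    - [0, -0.0005, 0]
    - [0, -0.0005, 0]
    - [0, -0.0005, 0]
    - [0, -0.0005, 0]
    - [0, -0.0005, 0]
    - [0, -0.0005, 0]
  yaw: [0, 0, 0, 0, 0, 0]
  claw: 0.9

```text
t: 15.97
eef_pos: [0.4871, -0.2336, 0.2371]
tool_rot: [-0.706, -0.039, 0.034, 0.707]
contact_force: [-0.1, -0.5, -0.0]
gripper_width: 0.895
```

Emit:
drive_tool:
  delta_pos:
    - [0, -0.001, 0]
    - [0, -0.01, 0]
    - [0, -0.03, 0]
    - [0, -0.06, 0]
    - [0, -0.07, 0]
    - [0, -0.07, 0]
    - [0, -0.07, 0]
  yaw: [0, 0, 0, 0, 0, 0, 0]

```text
t: 16.55
eef_pos: [0.4865, -0.2337, 0.3078]
tool_rot: [-0.706, -0.039, 0.033, 0.706]
contact_force: [-0.8, -0.9, -0.3]
gripper_width: 0.903
```

Run:
```python
from h import *
print(fr(L,(-.145,0)))
need(fr(L,(-.15,0)),.115,L[1])
strip(z=.064,F=L)
f=manip.grab_frame("wrist"); cv2.imwrite("pics/n_w.png",f["image"][:,:,::-1])
sf=manip.grab_frame("scene"); cv2.imwrite("pics/n_s.png",cv2.resize(sf["image"][130:270,100:250,::-1],None,fx=4,fy=4,interpolation=cv2.INTER_CUBIC))
```

```text
[ 0.43927295 -0.23855188]
t 16.55 delta [-0.0525  0.0013  0.    ] yaw -0.05 F [-0.84 -0.94 -0.29] tipz 0.1168 w 0.903 tilt [ 8.9e-03  6.0e-04 -1.0e+00]
green (139, 263, 59, 97) [ 59.4 192.4] corners in frame [[-279.1, 522.4], [-108.3, 433.9], [-80.9, 486.6], [-251.8, 575.1]]
green (401, 234, 14, 18) [34.7 25.7] corners in frame [[-118.3, 0.2], [-118.3, -25.5], [-83.6, -25.4], [-83.7, 0.2]]
green (255, 228, 36, 93) [191.6  59.6] corners in frame [[-224.1, 309.7], [-225.7, 250.1], [-34.2, 245.1], [-32.6, 304.7]]
green (382, 176, 30, 51) [104.8  48.7] corners in frame [[-65.5, 23.8], [-64.9, -24.9], [39.9, -23.8], [39.4, 25.0]]
```

View pics/n_s.png

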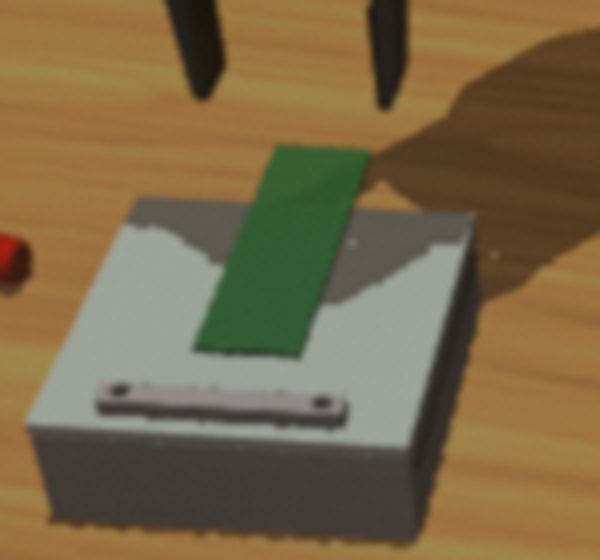

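View pics/n_w.png

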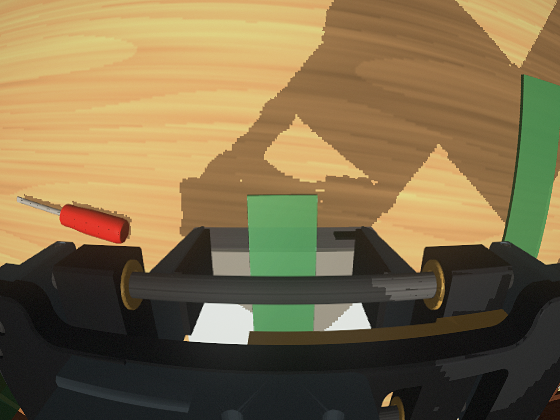

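Released and lying flat, with the lip at lb x ≈ −119 mm and all else unmoved. I'll back off 53 mm in front of the lip, set the fingers narrower than the strip, descend and push.

Emit:
drive_tool:
  delta_pos:
    - [-0.015, 0, 0]
    - [-0.035, 0, 0]
    - [-0.05, 0, 0]
    - [-0.053, 0, 0]
    - [-0.053, 0, 0]
    - [-0.053, 0.015, 0]
    - [-0.053, 0.035, 0]
    - [-0.053, 0.055, 0]
    - [-0.053, 0.068, 0]
    - [-0.053, 0.071, 0]
    - [-0.053, 0.071, 0]
    - [-0.053, 0.071, 0]
  yaw: [0, 0, 0, 0, 0, 0, 0, 0, 0, 0, 0, 0]
  claw: 0.15

```text
t: 17.7
eef_pos: [0.4345, -0.2389, 0.2352]
tool_rot: [-0.706, -0.039, 0.034, 0.707]
contact_force: [-0.0, 0.0, -0.3]
gripper_width: 0.152
```

Run:
```python
from h import *
need(fr(L,(-.102,0)),.046,L[1])
strip(z=.064,F=L)
f=manip.grab_frame("wrist"); cv2.imwrite("pics/o_w.png",f["image"][:,:,::-1])
sf=manip.grab_frame("scene"); cv2.imwrite("pics/o_s.png",cv2.resize(sf["image"][100:270,100:260,::-1],None,fx=3.5,fy=3.5,interpolation=cv2.INTER_CUBIC))
```

```text
t 17.7 delta [ 0.0478 -0.0015 -0.0001] yaw -0.03 F [-0.04  0.01 -0.34] tipz 0.0442 w 0.152 tilt [ 0.0064  0.0022 -1.    ]
green (139, 263, 59, 97) [ 59.8 192.4] corners in frame [[-279.1, 522.4], [-108.3, 433.9], [-80.7, 487.0], [-251.6, 575.5]]
green (255, 229, 36, 92) [191.3  59.5] corners in frame [[-224.0, 309.9], [-226.0, 250.4], [-34.8, 244.1], [-32.9, 303.6]]
green (382, 176, 33, 78) [158.   50.1] corners in frame [[-118.9, 23.7], [-118.0, -26.4], [39.9, -23.6], [39.1, 26.5]]
```

View pics/o_s.png

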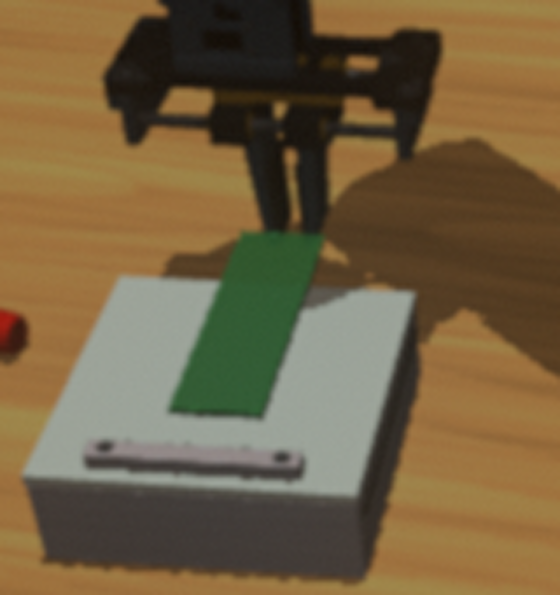

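View pics/o_w.png

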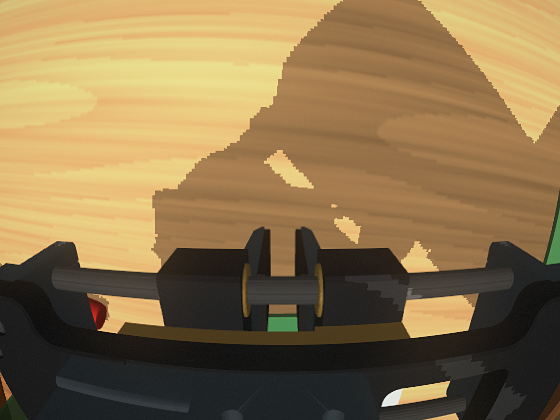

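The full strip is visible: corners at lb x −118.5 and +39.5, y ±25, yaw about 1°. The fingers stand in front of the lip. I'll push most of the way first, then creep.

Emit:
drive_tool:
  delta_pos:
    - [0.003, 0, 0]
    - [0.007, 0, 0]
    - [0.01, 0, 0]
    - [0.012, 0, 0]
    - [0.014, 0, 0]
    - [0.016, 0, 0]
    - [0.018, 0, 0]
    - [0.021, 0, 0]
    - [0.024, 0, 0]
    - [0.027, 0, 0]
    - [0.03, 0, 0]
    - [0.033, 0, 0]
    - [0.036, 0, 0]
    - [0.038, 0, 0]
    - [0.04, 0, 0]
    - [0.04, 0, 0]
    - [0.04, 0, 0]
  yaw: [0, 0, 0, 0, 0, 0, 0, 0, 0, 0, 0, 0, 0, 0, 0, 0, 0]

```text
t: 19.27
eef_pos: [0.4742, -0.2348, 0.236]
tool_rot: [-0.706, -0.039, 0.034, 0.707]
contact_force: [0.5, -0.6, 0.2]
gripper_width: 0.15
```

Run:
```python
from h import *
need(fr(L,(-.102,0)),.046,L[1])
strip(z=.064,F=L)
sf=manip.grab_frame("scene"); cv2.imwrite("pics/p_s.png",cv2.resize(sf["image"][100:270,100:260,::-1],None,fx=3.5,fy=3.5,interpolation=cv2.INTER_CUBIC))
```

```text
t 19.2667 delta [ 0.0079 -0.0009 -0.0001] yaw -0.04 F [ 0.52 -0.58  0.2 ] tipz 0.045 w 0.15 tilt [ 0.0075  0.0014 -1.    ]
green (139, 263, 58, 97) [ 59.4 192.4] corners in frame [[-279.1, 522.4], [-108.2, 433.9], [-80.9, 486.6], [-251.8, 575.1]]
green (255, 229, 35, 92) [191.3  59.4] corners in frame [[-224.1, 309.5], [-225.6, 250.1], [-34.4, 245.2], [-32.8, 304.6]]
green (380, 163, 33, 71) [145.5  48.7] corners in frame [[-77.5, 23.8], [-77.4, -24.9], [68.1, -24.8], [68.1, 23.8]]
```

View pics/p_s.png

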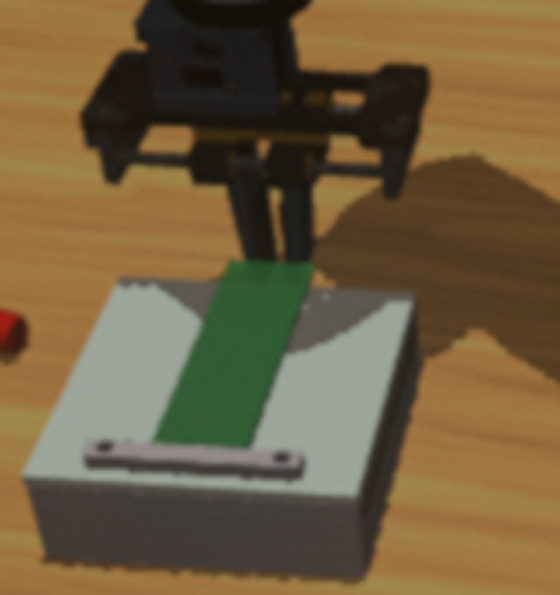

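The strip is square to the bar with its tail at about 68–69 mm, roughly 5 mm to go. I'll creep forward watching the force.

Emit:
drive_tool:
  delta_pos:
    - [0.001, 0, 0]
    - [0.002, 0, 0]
    - [0.003, 0, 0]
    - [0.0035, 0, 0]
    - [0.0035, 0, 0]
  yaw: [0, 0, 0, 0, 0]

```text
t: 19.78
eef_pos: [0.4777, -0.2345, 0.2361]
tool_rot: [-0.706, -0.039, 0.034, 0.707]
contact_force: [-0.2, 0.3, 0.1]
gripper_width: 0.148
```

Emit:
drive_tool:
  delta_pos:
    - [0.0005, 0, 0]
    - [0.001, 0, 0]
    - [0.001, 0, 0]
    - [0.001, 0, 0]
  yaw: [0, 0, 0, 0]

```text
t: 20.12
eef_pos: [0.4787, -0.2343, 0.236]
tool_rot: [-0.706, -0.039, 0.034, 0.707]
contact_force: [-1.0, 0.7, 1.2]
gripper_width: 0.151
```

Emit:
drive_tool:
  delta_pos:
    - [0.0003, 0, 0]
    - [0.0006, 0, 0]
    - [0.0006, 0, 0]
    - [0.0006, 0, 0]
  yaw: [0, 0, 0, 0]

```text
t: 20.45
eef_pos: [0.4789, -0.2343, 0.236]
tool_rot: [-0.706, -0.039, 0.034, 0.707]
contact_force: [-5.2, -1.2, 1.5]
gripper_width: 0.15
```

Run:
```python
from h import *
need(fr(L,(-.102,0)),.046,L[1])
strip(z=.064,F=L,save="pics/q.png")
im=cv2.imread("pics/q.png"); cv2.imwrite("pics/q2.png",cv2.resize(im[140:250,340:450],None,fx=5,fy=5,interpolation=cv2.INTER_CUBIC))
```

```text
t 20.45 delta [ 0.0031 -0.001  -0.0001] yaw -0.04 F [-5.15 -1.22  1.52] tipz 0.045 w 0.15 tilt [ 0.0066  0.0016 -1.    ]
green (139, 263, 59, 97) [ 59.4 192.4] corners in frame [[-279.1, 522.4], [-108.3, 433.9], [-80.9, 486.6], [-251.8, 575.1]]
green (255, 228, 34, 89) [183.2  59.4] corners in frame [[-215.2, 309.6], [-217.2, 250.3], [-34.1, 244.2], [-32.1, 303.5]]
green (380, 160, 33, 71) [145.5  49.4] corners in frame [[-71.6, 23.7], [-71.7, -25.8], [73.8, -26.1], [73.9, 23.3]]
```

View pics/q2.png

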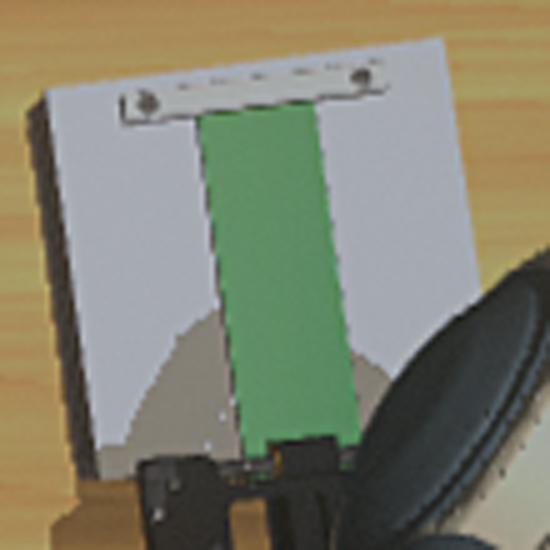

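The force jumped to −5 N and the motion stopped. The tail reads lb x 73.8 mm at y ≈ −1 mm, butted square on the bar. I'll back off horizontally, then raise.

Emit:
drive_tool:
  delta_pos:
    - [-0.005, 0, 0]
    - [-0.02, 0, 0]
    - [-0.04, 0, 0]
    - [-0.045, 0, 0]
    - [-0.045, 0, 0]
    - [-0.045, -0.03, 0]
    - [-0.045, -0.07, 0]
    - [-0.045, -0.1, 0]
    - [-0.045, -0.1, 0]
    - [-0.045, -0.1, 0]
    - [-0.045, -0.1, 0]
  yaw: [0, 0, 0, 0, 0, 0, 0, 0, 0, 0, 0]

```text
t: 21.42
eef_pos: [0.4338, -0.2389, 0.3355]
tool_rot: [-0.706, -0.039, 0.034, 0.707]
contact_force: [-0.0, 0.0, -0.3]
gripper_width: 0.152
```

Run:
```python
from h import *
need(fr(L,(-.102,0)),.046,L[1])
strip(z=.064,F=L,save="pics/r.png")
im=cv2.imread("pics/r.png"); cv2.imwrite("pics/r2.png",cv2.resize(im[140:250,340:450],None,fx=5,fy=5,interpolation=cv2.INTER_CUBIC))
sf=manip.grab_frame("scene"); cv2.imwrite("pics/r_s.png",sf["image"][:,:,::-1])
```

```text
t 21.4167 delta [ 0.0478  0.0988 -0.0003] yaw -0.03 F [-0.02  0.02 -0.29] tipz 0.1445 w 0.152 tilt [ 0.0071  0.0015 -1.    ]
green (139, 263, 58, 97) [ 59.4 192.4] corners in frame [[-279.1, 522.4], [-108.2, 433.9], [-80.9, 486.6], [-251.8, 575.1]]
green (255, 228, 36, 93) [191.6  59.5] corners in frame [[-224.1, 309.6], [-225.7, 250.1], [-34.2, 245.1], [-32.6, 304.7]]
green (380, 160, 33, 78) [159.6  49.1] corners in frame [[-85.7, 23.9], [-85.8, -25.1], [73.8, -25.6], [73.9, 23.5]]
```

View pics/r2.png

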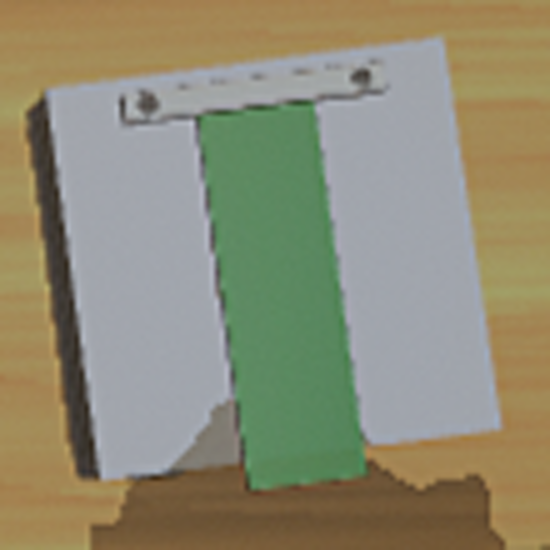

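View pics/r_s.png

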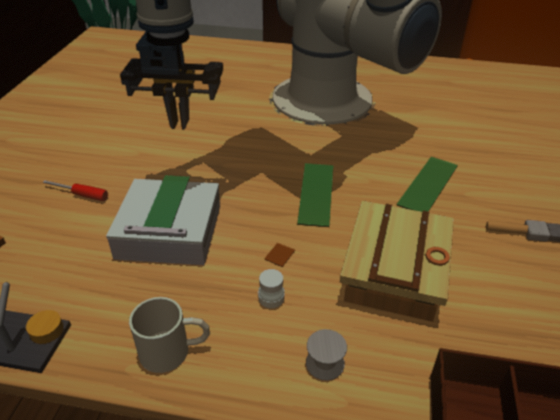

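The strip lies flat against the bar. Its tail is at lb x 73.8 mm and y ≈ −1 mm, its near end is at −85.8 mm (12 mm proud), and it is square to within 0.1°. The roll at (438,256), jar at (271,288) and offcut at (280,254) are where they started in the scene view, and the arm is clear. I'm handing in the job.

```bash
python3 -c "
from cell import manip
print(manip.finish_job())"
```

```text
the job is handed in; nothing more can be done
None
```

The strip is home on the light box and released, and I handed the job in at about 21.5 s of the 72 s allowed. No verdict was reported, so the numbers below are my own measurements.

- **Slide out:** I pressed the strip at about 4–7 N and slid it out to a 46–47 mm overhang.
- **Lift and set down:** I gripped it by its two long edges at 30 N, lifted it level and lowered it onto the light box. The contact force at set-down was about 7 N.
- **Push home:** I released it and pushed the near end until the strip met the stop bar at about 5 N, then backed the arm clear.

**Last checks (top and scene cameras):**

| Check | Measured | Required |
|---|---|---|
| Far end along the light box (x) | 73.8 mm | 69–77 mm |
| Far end off the bar's middle (y) | about −1 mm | within ±20 mm |
| Squareness to the bar | within about 0.2° | within 5° |
| Near end proud of the front edge | about 12 mm | 12 mm when home |

The strip lay flat, the wrist force read near zero, and the foil roll, jar and offcut showed no visible movement. No check failed or disagreed beyond the cameras' accuracy of about 2 mm.

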